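Hold a spread retaining ring at its groove on a turntable spindle

TASK

Refit the retaining ring of the small object turntable: take the ring pliers, which carry the ring on their tips, out of their stand, squeeze the handles fully so that the ring is spread, and slide the ring from above over the spindle until it lies level in the groove just above the brass washer. Finish while still holding the pliers there, fully squeezed, with the ring around the groove and not pressing on spindle or washer; do not let go or let the ring close, and leave the other things on the worktop where they are.

Things in the scene. Friction and masses are not known exactly. Their poses are not given: they have to be found in the camera images.
- pliers: loose steel ring pliers, about 170 g, upright in the stand (handles up, tips down). Origin at the pivot; z up, y across the two handles (squeezing direction), x towards the side where the ring sticks out. A flat crossbar along y (88 mm long, 8 mm in x, 10 mm high, centred on the origin) lies in the stand's notches. Ring 70 mm below the origin, handle tops 83 mm above
- handles (a point): where to squeeze: half-way between the two upright black grips (at +y and -y), 52 mm above the pivot. Grips 14 mm wide in x, 22 to 80 mm above the pivot. At rest they splay upward: 48 mm over the outer faces here, 58 at the top; squeezed to the stop they are parallel, 30 mm over all. A spring resists: about 11 N at the stop; squeeze with 20 N or more. Axes as the pliers
- ring (a point): centre of the steel ring, mid-thickness: 22 mm in +x from and 122 mm below the handles point, fixed in the pliers' frame. Ring 3 mm thick, 38 mm outer, 30 mm inner diameter, open towards the pliers (-x), with two inward lugs that leave an 18 mm passage when relaxed, about 28 mm when the handles are fully squeezed (ring then 50 mm wide in y). Axes as the pliers
- lever_left (a joint): turn of the left lever (the right one mirrors it): 0 relaxed, ring closed; 0.18 rad handles squeezed to the stop, ring fully spread. When squeezed and lifted, the pliers settle 1 to 2 mm lower between the fingers
- stand: fixed holder, base 90 x 100 x 10 mm, with two aluminium posts 74 mm apart in y; their notches, open at the top, carry the pliers' crossbar, its underside 90 mm above the worktop; post tops at 103 mm. The pliers lift straight up (the ring hangs between the posts: raise 110 mm before moving sideways). Origin on the worktop under the middle between the posts
- turntable: fixed round object turntable with an aluminium disc of 130 mm diameter, top 45 mm above the worktop; origin on the worktop under the spindle axis. In its middle lies a brass washer (38 mm diameter, top at 50 mm) and the upright steel spindle stands 30 mm out of it
- groove (a point): middle of the spindle's groove, on the spindle axis, 54 mm above the worktop: the narrow neck (18 mm diameter) from the washer's top at 50 mm up to 58 mm
- spindle_top (a point): top of the spindle, on its axis, 80 mm above the worktop; the spindle above the groove is 22 mm in diameter, tapering to 14 mm over the last 6 mm
- cream_pot: loose low pot with a tan lid, 65 mm diameter, 29 mm high, origin under its centre; leave alone
- loupe: small loose folding magnifier, 27 x 42 x 13 mm, origin under its centre; leave alone
- petri_0: loose shallow glass dish, 64 mm diameter, 17 mm high; leave alone
- petri_2: loose shallow glass dish, 54 mm diameter, 17 mm high; leave alone

How it is judged:
By the outcome, as a careful person would: the job done as asked, in the order asked, and still so for the second after the job is handed in, while the arm keeps its last pose, push and grip.
It also fails if it takes over 42 s, if anything falls off the work surface, if the arm or the gripper's body presses on something with over 40 N, if the wrist force passes 120 N, or if a joint passes its speed limit or range.

ROBOT

A 6-joint arm with a two-finger parallel gripper is mounted at the origin on a cart in front of the work surface, level with it; the furniture and walls round the work are solid. World frame = base frame: x ahead of the robot, y to its left, z up, the work surface at z = 0. Lengths are in mm, angles in rad, forces in N, time in s.
With the tool pointing down it reaches from about 400 to 925 mm from the base axis. Payload 12.5 kg.
Tool frame: the origin (TCP) lies between the finger pads; the fingertips stand 8 mm ahead of it and the grasp point (between the pads) lies 11 mm behind it (arm.tip_extent is the distance from the TCP to the fingertips, in mm); z points along the fingers, y is the direction in which the jaws open and shut (so a half turn about z gives the same grasp; the last joint's range is limited). The gripper opens to 95 mm and grips with 3 to 60 N. Pads are 20 mm wide; open, the fingers measure 119 mm over their backs; the gripper's body (75 mm by 180 mm) begins 59 mm behind the grasp point.
Start: joints at [-1.387, 0.491, 1.559, -0, 1.092, -0.106], TCP at [178.623, -598.949, 222.661] pointing down, gripper open.
Joint ranges: [-3.1, 3.1], [-0.84, 2.19], [0.05, 2.79], [-1.13, 4.28], [0.06, 2.93], [-2.69, 2.69]. Speed limits (rad/s): [2.22, 2.22, 2.79, 3.14, 3.14, 3.14].

INTERFACE

Orientations are given as a unit quaternion [x, y, z, w].
In Python, from plant import arm gives the robot as it stands.
- The arm moves only by the tool servo_tool, never from a script. Its argument "steps" is a list of rows, each a list of 6 numbers: the shift along the tool's x, y, z in mm, then the turn, a rotation vector about the tool's x, y, z in rad. A call has 1 to 8 rows; each row is the pose to reach, as a shift and turn from the pose commanded when the call began, along the tool's axes at that moment; what a row does not reach only later rows make up. A row lasts 1/12 s, in which the tool goes at most 41.7 mm and 7.16 degrees, less where a joint would pass 70% of its speed; a pose out of reach is approached as far as the arm can. A call with a gripper value outside its range is refused whole. "fingers" is the finger opening in mm, from 0 to 95.1, set as the call begins (left out, the last holds). The fingers move at their own pace and stop on an object; "squeeze" is the grip in N (left out, the last holds). Time passes only in rows, so rows that repeat a pose let the fingers close. It gives the time, the measured TCP pose, the force and the opening at its end, in the units of the state.
- arm.observe(): the state, without advancing time (a new reading comes with each control period).
- arm.grab_frame(name): name is "scene" or "top"; returns a dict with "pixels" (420x560x3 uint8, red, green, blue), "mtx" (3x3 intrinsics, pixels), "k1" (the pictures are not rectified: a ray, as slopes to the right and down, at radius r is drawn at 1 + k1 r^2 times it, then the intrinsics apply), "origin" and "rotation" of the camera in the world. Camera axes: x right, y down, z forward; pixel columns grow to the right and rows downward; lengths in mm; the calibration is good to about 2 mm. A picture is of the moment at which its call begins. There is no depth.
- arm.job_done(): hands the job in, once; it reports no verdict.
The state is a dict: "time": time; "joint_pos": joint angles; "qd": joint speeds; "joint_efforts": joint torques, N m; "tcp_pos": TCP position; "tcp_rot": TCP orientation; "ft_force": force on the tool from outside, world axes, zero at the start; "wrist_torque": the same for the moment, N m; "finger_gap": opening from 0.0 (shut) to 1.0 (fully open).
Only numpy, scipy, OpenCV 4.12 (cv2) and the standard library are available. Lean on these libraries where they do the work, as an engineer would, in place of code of your own. Each camera call takes 0.05 s, during which the arm holds its last target.

## Working session

There is one attempt and no reset: what is moved stays moved. The work goes in short steps, Python scripts to look and compute and a tool call to move; the robot and the scene stay as the last step left them, time stands still between calls to the robot, and variables do not carry over. Pictures are saved under pics/ and viewed, and the job is handed in when it is done.

Besides the shell and the picture viewer there is one more tool, called by a JSON object that holds its "method" and its "body". servo_tool: Moves the arm, as the interface text tells. Its arguments: {"type":"object","properties":{"steps":{"type":"array"},"fingers":{"type":"number"},"squeeze":{"type":"number"}},"required":["steps"]}

```bash
ls; mkdir -p pics
python3 - <<'E'
from plant import arm
import cv2
print(arm.observe())
for n in("scene","top"):
    f=arm.grab_frame(n); cv2.imwrite(f"pics/{n}0.png",f["pixels"][:,:,::-1])
    print(n,f["mtx"],f["k1"],f["origin"],f["rotation"])
E
```

```text
pics
{'time': 0.0, 'joint_pos': array([-1.38660654e+00,  4.91587476e-01,  1.55945944e+00, -1.32479553e-05,
        1.09172322e+00, -1.05601227e-01]), 'qd': array([-0.000274  , -0.00063525,  0.00029044, -0.00025155,  0.00135222,
        0.00184746]), 'joint_efforts': array([-2.31476428e-03, -6.12658167e+01, -2.58181232e+01,  6.91869948e-02,
        4.82838694e-02, -1.07860865e-04]), 'tcp_pos': array([ 178.56775946, -598.6914099 ,  222.04096711]), 'tcp_rot': array([ 9.89520386e-01,  1.44392031e-01, -2.90002911e-05, -5.88059721e-04]), 'ft_force': array([ 0.00803343, -0.80053291, -0.16417285]), 'wrist_torque': array([-0.03699871, -0.03441854, -0.01663117]), 'finger_gap': 0.998705394002747}
scene [[505.0153234    0.         271.56373395]
 [  0.         505.0153234  209.1493737 ]
 [  0.           0.           1.        ]] -0.16807023969541177 [ 61.84683902 653.09545827 545.16587726] [-0.26804433  0.80422972 -0.5026008   0.16958544]
top [[380.86198566   0.         275.63041888]
 [  0.         380.86198566 207.51318686]
 [  0.           0.           1.        ]] -0.04554498487640443 [392.80619482 -44.9893745  930.79146599] [-0.688629    0.71725506 -0.07756848  0.07292743]
```

View pics/scene0.png

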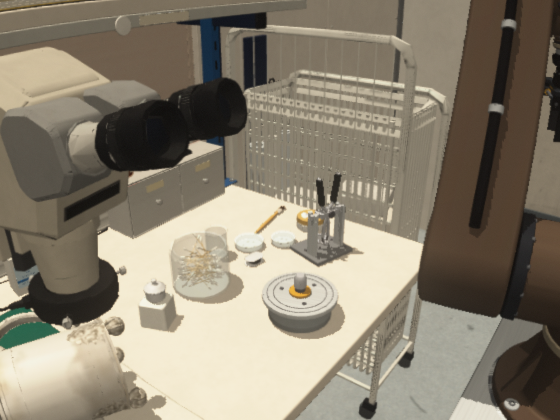

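View pics/top0.png

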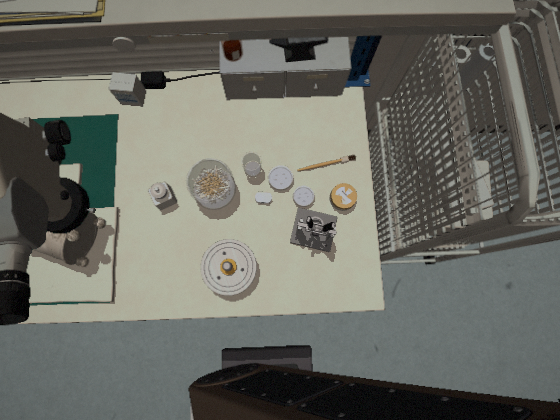

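The scene view shows the stand at about (322,235) and the turntable at (300,295). In the top view they are at (315,230) and (229,267). I'll zoom in.

Run:
```python
import cv2
s=cv2.imread("pics/scene0.png");t=cv2.imread("pics/top0.png")
a=s[165:270,285:360]; cv2.imwrite("pics/s_st.png",cv2.resize(a,None,fx=5.5,fy=5.5,interpolation=cv2.INTER_CUBIC))
a=s[265:335,255:345]; cv2.imwrite("pics/s_tt.png",cv2.resize(a,None,fx=8,fy=8,interpolation=cv2.INTER_CUBIC))
a=t[200:260,280:350]; cv2.imwrite("pics/t_st.png",cv2.resize(a,None,fx=10,fy=10,interpolation=cv2.INTER_CUBIC)[:600])
a=t[232:302,192:267]; cv2.imwrite("pics/t_tt.png",cv2.resize(a,None,fx=8,fy=8,interpolation=cv2.INTER_CUBIC))
```

```text
(no output)
```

View pics/s_st.png

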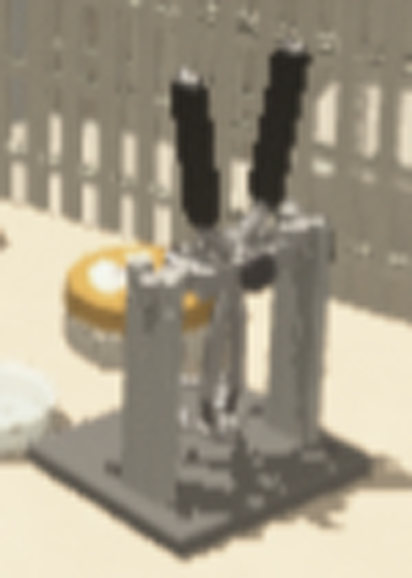

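View pics/s_tt.png

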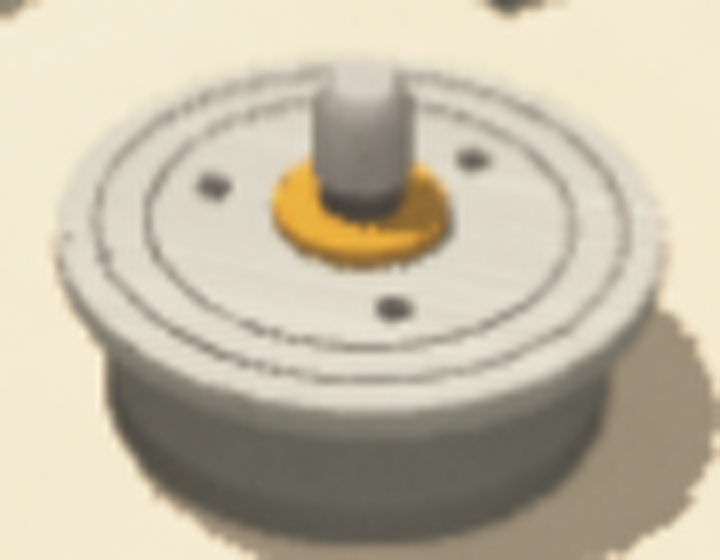

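View pics/t_st.png

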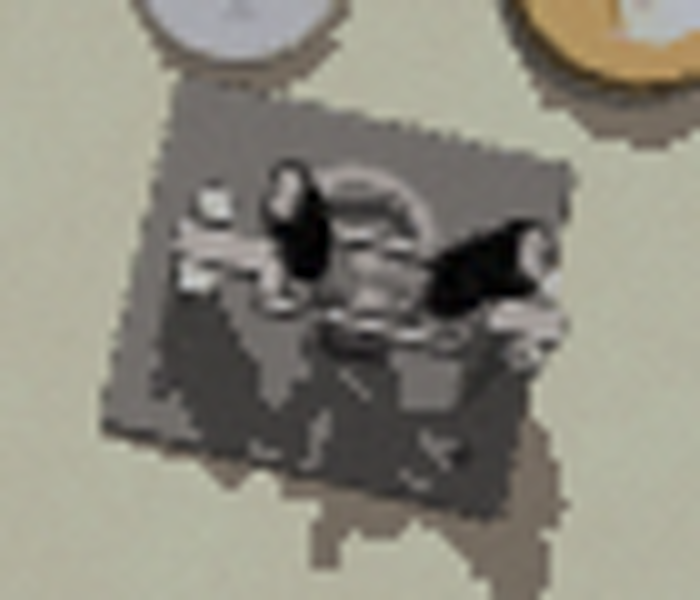

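View pics/t_tt.png

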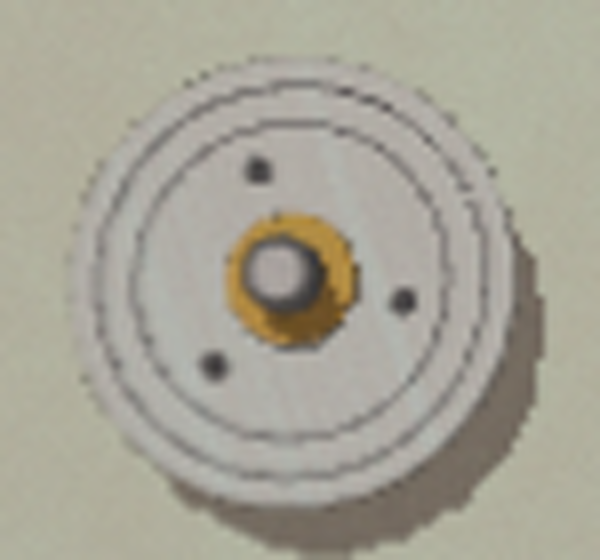

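```bash
cat > h.py <<'E'
import numpy as np, cv2
from scipy.spatial.transform import Rotation as R
from scipy.optimize import least_squares
C={"scene":dict(K=np.array([[505.0153234,0,271.56373395],[0,505.0153234,209.1493737],[0,0,1]]),k1=-0.16807023969541177,o=np.array([61.84683902,653.09545827,545.16587726]),q=[-0.26804433,0.80422972,-0.5026008,0.16958544]),
"top":dict(K=np.array([[380.86198566,0,275.63041888],[0,380.86198566,207.51318686],[0,0,1]]),k1=-0.04554498487640443,o=np.array([392.80619482,-44.9893745,930.79146599]),q=[-0.688629,0.71725506,-0.07756848,0.07292743])}
def proj(n,P):
    c=C[n];P=np.atleast_2d(P);p=R.from_quat(c["q"]).inv().apply(P-c["o"]);s=p[:,:2]/p[:,2:]
    s=s*(1+c["k1"]*(s**2).sum(1,keepdims=True));return s*c["K"][0,0]+c["K"][:2,2]
def ray(n,uv):
    c=C[n];u=cv2.undistortPoints(np.array(uv,float).reshape(-1,1,2),c["K"],np.array([c["k1"],0,0,0.])).reshape(-1,2)
    return R.from_quat(c["q"]).apply(np.c_[u,np.ones(len(u))])
def atz(n,uv,z):
    d=ray(n,uv);o=C[n]["o"];return o+d*((z-o[2])/d[:,2:])
def tri(a,b):
    f=lambda X:np.r_[(proj("top",X)-a).ravel(),(proj("scene",X)-b).ravel()]
    r=least_squares(f,[430,0,60]);return r.x,np.abs(r.fun).max()
def crop(X,f,x0,y0): return (np.atleast_2d(X)+.5)/f-.5+[x0,y0]
E
python3 - <<'E'
from h import *
np.set_printoptions(precision=1,suppress=True)
T=lambda *p:crop(p,10,280,200); S=lambda *p:crop(p,5.5,285,165); TT=lambda *p:crop(p,8,192,232); ST=lambda *p:crop(p,8,255,265)
b=atz("top",T((180,80),(575,165),(500,520),(100,430)),10); print("base",b,b.mean(0),np.linalg.norm(np.diff(b,axis=0),axis=1))
for l,a,c in (("hL",(290,188),(187,78)),("hR",(540,245),(292,47))): print(l,tri(T(a),S(c)))
print("posts",atz("top",T((213,200),(190,278),(553,280),(525,355)),103))
print("spindle top",tri(TT((275,268)),ST((363,72))), "washer",tri(TT((290,281)),ST((362,208))))
print("st@80",atz("top",TT((275,268)),80),atz("scene",ST((363,72)),80))
print("disc", atz("top",TT((292,281)),45),"washer@50",atz("top",TT((290,281)),50),atz("scene",ST((362,208)),50))
# orange mask
for n,(x0,y0,w,h) in {"top":(192,232,75,70),"scene":(255,265,90,70)}.items():
    im=cv2.imread(f"pics/{n}0.png")[y0:y0+h,x0:x0+w]
    hs=cv2.cvtColor(im,cv2.COLOR_BGR2HSV); m=((hs[...,1]>110)&(hs[...,0]>8)&(hs[...,0]<35)).astype(np.uint8)
    ys,xs=np.nonzero(m); hull=cv2.convexHull(np.c_[xs,ys].astype(np.float32)); e=cv2.fitEllipse(hull); print(n,e, atz(n,np.array(e[0])+[x0,y0],50))
E
```

```text
base [[ 589.7 -109.4   10. ]
 [ 564.4 -205.6   10. ]
 [ 477.9 -181.    10. ]
 [ 503.7  -85.4   10. ]] [ 533.9 -145.3   10. ] [99.5 89.9 99. ]
hL (array([ 531.6, -119.1,  172.7]), np.float64(0.04399539965623944))
hR (array([ 518.1, -169.1,  171.6]), np.float64(0.017267819887365476))
posts [[ 542.5 -108.7  103. ]
 [ 525.2 -102.7  103. ]
 [ 521.5 -182.6  103. ]
 [ 505.2 -175.3  103. ]]
spindle top (array([450.8,  60.7,  81.9]), np.float64(0.01189094760422904)) washer (array([449.6,  60.9,  48. ]), np.float64(0.16318914563299813))
st@80 [[450.9  61.   80. ]] [[452.3  58.3  80. ]]
disc [[449.4  60.5  45. ]] washer@50 [[449.1  60.5  50. ]] [[448.3  63.4  50. ]]
top ((36.014488220214844, 34.38994598388672), (15.283265113830566, 15.820008277893066), 42.57292938232422) [[449.8  60.   50. ]]
scene ((44.68385696411133, 25.57361602783203), (14.118330955505371, 21.821739196777344), 92.42735290527344) [[448.4  63.6  50. ]]
```

Run:
```python
import cv2
s=cv2.imread("pics/scene0.png");t=cv2.imread("pics/top0.png")
cv2.imwrite("pics/s_c.png",cv2.resize(s[10:420,210:560],None,fx=1.45,fy=1.45))
cv2.imwrite("pics/t_c.png",cv2.resize(t[120:420,180:560],None,fx=2,fy=2))
```

```text
(no output)
```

View pics/s_c.png

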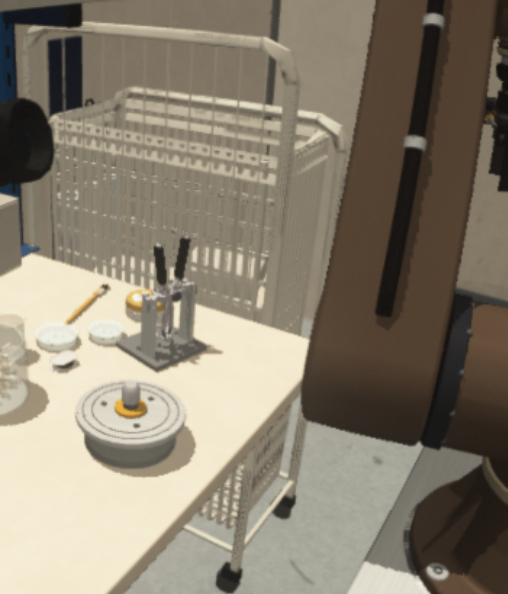

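View pics/t_c.png

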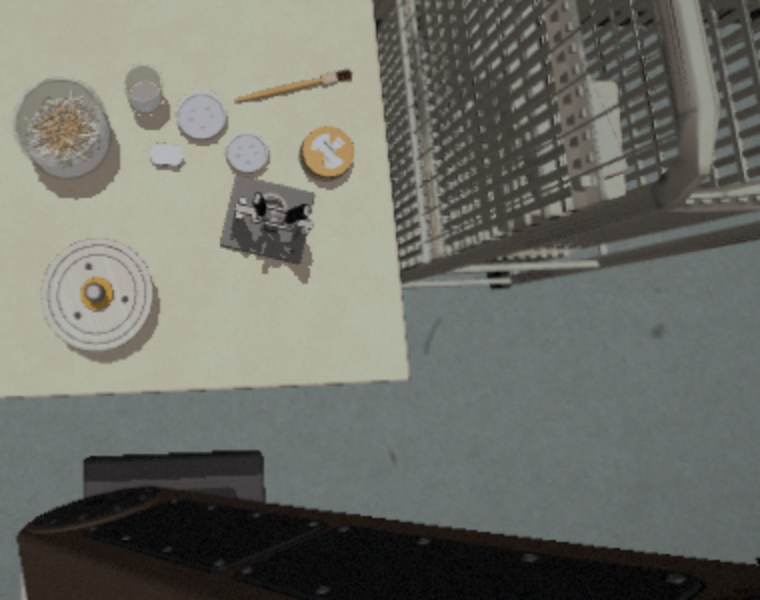

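Run:
```python
from h import *
np.set_printoptions(precision=0,suppress=True)
p,e=tri(crop((680,195),2,180,120),crop((290,72),1.45,210,10));print(p,e)
for z in(0,200,400):print(z,proj("top",[p[0],p[1],z]),proj("scene",[p[0],p[1],z]))
print(atz("top",crop([(405,280),(405,380)],2,180,120),0))
```

```text
[ 486. -424.  368.] 2.234321403392869
0 [[427. 244.]] [[397. 210.]]
200 [[466. 232.]] [[405. 132.]]
400 [[532. 212.]] [[413.  45.]]
[[ 453. -310.    0.]
 [ 335. -299.    0.]]
```

{"method": "servo_tool", "body": {"steps": [[25, -29, -1, 0, 0, 0.07], [50, -58, -2, 0, 0, 0.14], [75, -87, -4, 0, 0, 0.21], [100, -116, -5, 0, 0, 0.28], [124, -145, -6, 0, 0, 0.35], [148, -174, -7, 0, 0, 0.42], [172, -203, -8, 0, 0, 0.49], [196, -232, -8, 0, 0, 0.555]], "fingers": 95, "squeeze": 30}}

```text
time: 0.77
tcp_pos: [300.4, -318.9, 230.7]
tcp_rot: [0.991, -0.134, 0.0, 0.0]
ft_force: [0.6, 0.3, 0.7]
finger_gap: 1.001
```

```bash
cat >> h.py <<'E'
def rel(st,p,yaw):
    """target in tool axes for tool-down with tool x at world angle yaw"""
    Q=R.from_quat(st["tcp_rot"]); d=Q.inv().apply(np.array(p)-st["tcp_pos"])
    T=R.from_euler("z",yaw)*R.from_euler("x",np.pi)
    return d,(Q.inv()*T).as_rotvec()
E
python3 - <<'E'
from plant import arm
from h import *
np.set_printoptions(precision=4,suppress=True)
s=arm.observe();print(s["time"],s["tcp_pos"],s["tcp_rot"],s["joint_pos"])
for p in((420,-180,230),(524.3,-143.2,230)):print(rel(s,p,-.265))
E
```

```text
0.7667 [ 300.3741 -318.8523  230.6516] [ 0.991  -0.1342  0.      0.    ] [-0.9662  0.2147  1.9813  0.      0.9455  0.8737]
(array([  78.3978, -165.6626,    0.652 ]), array([ 0.    , -0.    , -0.0041]))
(array([ 169.1576, -228.8716,    0.6542]), array([ 0.    , -0.    , -0.0041]))
```

{"method": "servo_tool", "body": {"steps": [[16, -35, 0, 0, 0, 0], [32, -70, 0, 0, 0, 0], [48, -104, 0, 0, 0, 0], [64, -137, 0, 0, 0, 0], [79, -166, 0, 0, 0, 0], [110, -188, 0, 0, 0, -0.004], [140, -209, 0, 0, 0, -0.004], [169, -229, 0, 0, 0, -0.004]]}}

```text
time: 1.43
tcp_pos: [524.8, -142.5, 230.6]
tcp_rot: [0.992, -0.13, 0.0, 0.0]
ft_force: [0.2, -0.7, -0.6]
finger_gap: 0.999
```

Run:
```python
from plant import arm
from h import *
np.set_printoptions(precision=4,suppress=True)
for n in("scene","top"):
    f=arm.grab_frame(n); cv2.imwrite(f"pics/{n}1.png",f["pixels"][:,:,::-1])
s=arm.observe();print(s["time"],s["tcp_pos"],s["joint_pos"])
print(rel(s,(524.3,-143.2,136),-.265))
a=cv2.imread("pics/scene1.png")[120:270,250:400];cv2.imwrite("pics/s1c.png",cv2.resize(a,None,fx=4,fy=4,interpolation=cv2.INTER_CUBIC))
```

```text
1.5333 [ 526.6152 -142.3221  229.9422] [-0.3852  0.3701  1.7458  0.0004  1.0251  1.4437]
(array([-2.0725,  1.4647, 93.9406]), array([-0.0003, -0.0006,  0.0066]))
```

View pics/s1c.png

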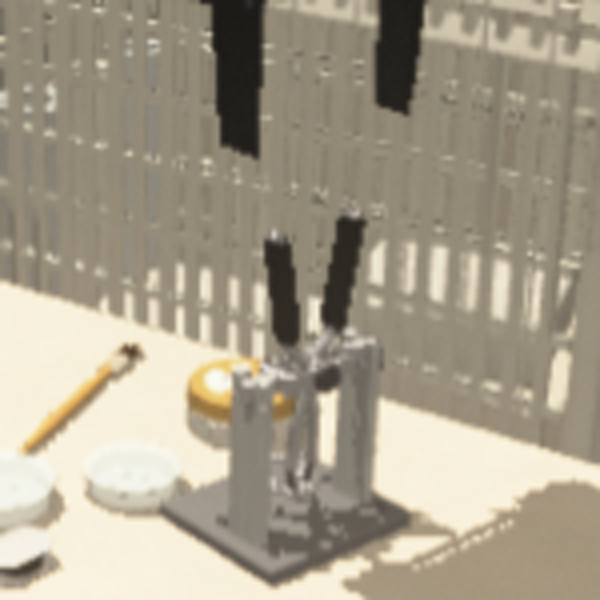

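View pics/top1.png

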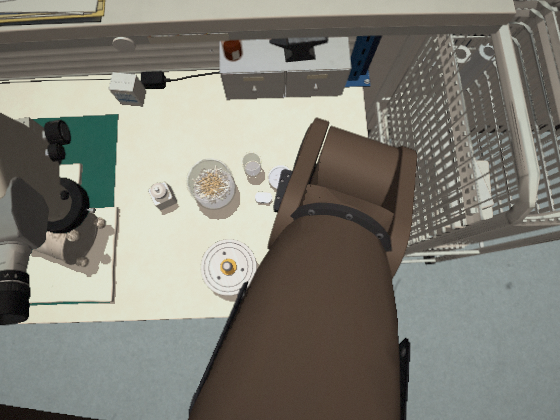

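Run:
```python
from plant import arm
from h import *
np.set_printoptions(precision=1,suppress=True)
s=arm.observe();Q=R.from_quat(s["tcp_rot"])
for y in(-1,1):
  P=s["tcp_pos"]+Q.apply([[dx,y*yy,8] for yy in(47.5,59.5) for dx in (-10,10)])
  u=proj("scene",P);print(y,(u-[250,120]+.5)*4)
```

```text
-1 [[255.4 156.5]
 [226.5 144.9]
 [236.1 162.1]
 [207.3 150.4]]
1 [[398.2 115.2]
 [369.  104.7]
 [415.  110.3]
 [385.9 100. ]]
```

{"method": "servo_tool", "body": {"steps": [[-2, 1, 20, 0, 0, 0.002], [-2, 1, 45, 0, 0, 0.002], [-2, 1, 65, 0, 0, 0.002], [-2, 1, 80, 0, 0, 0.002], [-2, 1, 90, 0, 0, 0.002], [-2, 1, 94, 0, 0, 0.002], [-2, 1, 94, 0, 0, 0.002], [-2, 1, 94, 0, 0, 0.002]]}}

```text
time: 2.2
tcp_pos: [521.3, -144.6, 137.2]
tcp_rot: [0.991, -0.131, 0.0, 0.0]
ft_force: [0.3, 0.7, 0.1]
finger_gap: 0.993
```

Run:
```python
from plant import arm
from h import *
np.set_printoptions(precision=4,suppress=True)
f=arm.grab_frame("scene"); cv2.imwrite("pics/scene2.png",f["pixels"][:,:,::-1])
s=arm.observe();print(s["time"],s["tcp_pos"],s["ft_force"])
print(rel(s,(524.3,-143.2,136),-.265))
a=cv2.imread("pics/scene2.png")[140:270,270:380];cv2.imwrite("pics/s2c.png",cv2.resize(a,None,fx=4.5,fy=4.5,interpolation=cv2.INTER_CUBIC))
```

```text
2.25 [ 521.3813 -144.5878  137.4449] [ 0.9941 -0.7684 -0.4701]
(array([ 2.4552, -2.0999,  1.4475]), array([ 0.0003, -0.0013,  0.0017]))
```

View pics/s2c.png

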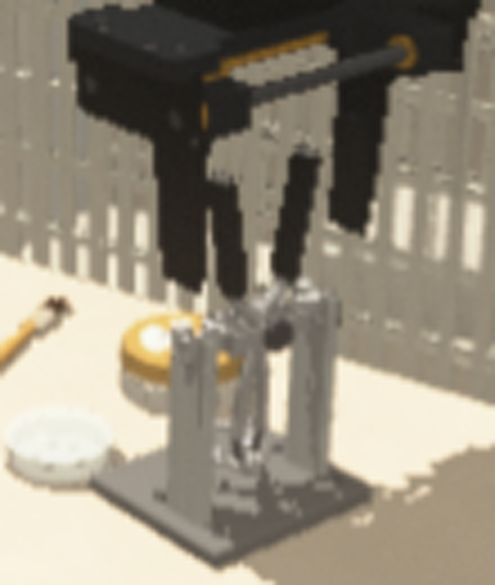

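{"method": "servo_tool", "body": {"steps": [[2.5, -2, 1.5, 0, 0, 0], [2.5, -2, 1.5, 0, 0, 0], [2.5, -2, 1.5, 0, 0, 0]]}}

```text
time: 2.5
tcp_pos: [524.3, -143.0, 135.5]
tcp_rot: [0.991, -0.131, 0.0, 0.0]
ft_force: [-0.2, 0.2, 0.5]
finger_gap: 0.999
```

{"method": "servo_tool", "body": {"steps": [[0, 0, 0, 0, 0, 0], [0, 0, 0, 0, 0, 0], [0, 0, 0, 0, 0, 0], [0, 0, 0, 0, 0, 0], [0, 0, 0, 0, 0, 0], [0, 0, 0, 0, 0, 0], [0, 0, 0, 0, 0, 0], [0, 0, 0, 0, 0, 0]], "fingers": 20, "squeeze": 35}}

```text
time: 3.17
tcp_pos: [524.6, -142.9, 135.8]
tcp_rot: [0.991, -0.131, 0.001, -0.0]
ft_force: [0.8, 3.3, 9.9]
finger_gap: 0.495
```

Run:
```python
from plant import arm
from h import *
np.set_printoptions(precision=4,suppress=True)
f=arm.grab_frame("scene"); cv2.imwrite("pics/scene3.png",f["pixels"][:,:,::-1])
s=arm.observe();print(s["time"],s["tcp_pos"],s["ft_force"],s["finger_gap"]*95.1)
a=cv2.imread("pics/scene3.png")[140:270,270:380];cv2.imwrite("pics/s3c.png",cv2.resize(a,None,fx=4.5,fy=4.5,interpolation=cv2.INTER_CUBIC))
```

```text
3.2167 [ 524.7574 -142.9262  135.9976] [ 1.4087  3.6347 10.8693] 42.99409779404397
```

View pics/s3c.png

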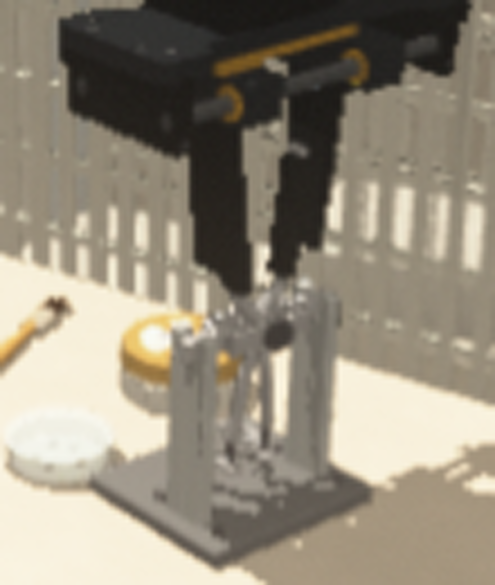

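{"method": "servo_tool", "body": {"steps": [[0, 0, 0, 0, 0, 0], [0, 0, 0, 0, 0, 0], [0, 0, 0, 0, 0, 0], [0, 0, 0, 0, 0, 0], [0, 0, 0, 0, 0, 0], [0, 0, 0, 0, 0, 0], [0, 0, 0, 0, 0, 0], [0, 0, 0, 0, 0, 0]]}}

```text
time: 3.88
tcp_pos: [525.1, -142.9, 136.6]
tcp_rot: [0.991, -0.132, 0.002, -0.0]
ft_force: [0.9, 4.6, 14.6]
finger_gap: 0.304
```

{"method": "servo_tool", "body": {"steps": [[0, 0, 0, 0, 0, 0], [0, 0, 0, 0, 0, 0], [0, 0, -5, 0, 0, 0], [0, 0, -15, 0, 0, 0], [0, 0, -30, 0, 0, 0], [0, 0, -50, 0, 0, 0], [0, 0, -75, 0, 0, 0], [0, 0, -90, 0, 0, 0]], "squeeze": 45}}

```text
time: 4.55
tcp_pos: [524.1, -143.2, 227.6]
tcp_rot: [0.991, -0.131, 0.001, 0.0]
ft_force: [-0.8, 1.1, -1.3]
finger_gap: 0.309
```

{"method": "servo_tool", "body": {"steps": [[0, 0, -15, 0, 0, 0], [0, 0, -25, 0, 0, 0], [0, 0, -33, 0, 0, 0], [0, 0, -33, 0, 0, 0], [0, 0, -33, 0, 0, 0], [0, 0, -33, 0, 0, 0]]}}

```text
time: 5.05
tcp_pos: [523.7, -143.0, 257.3]
tcp_rot: [0.991, -0.131, -0.001, -0.0]
ft_force: [0.4, -0.4, -1.8]
finger_gap: 0.302
```

Run:
```python
from plant import arm
from h import *
np.set_printoptions(precision=4,suppress=True)
for n in("scene","top"):
    f=arm.grab_frame(n); cv2.imwrite(f"pics/{n}4.png",f["pixels"][:,:,::-1])
s=arm.observe();print(s["time"],s["tcp_pos"],s["ft_force"],s["wrist_torque"],s["finger_gap"]*95.1)
a=cv2.imread("pics/scene4.png")[80:270,250:380];cv2.imwrite("pics/s4c.png",cv2.resize(a,None,fx=3.1,fy=3.1,interpolation=cv2.INTER_CUBIC))
print(rel(s,(450,60,250),-.265))
```

```text
5.15 [ 523.7656 -142.9959  257.2904] [-0.1228  0.3493 -2.1214] [ 0.0514  0.0332 -0.0226] 28.817505305462365
(array([-124.0294, -176.8119,    7.4918]), array([-0.0001,  0.0015,  0.0018]))
```

View pics/s4c.png

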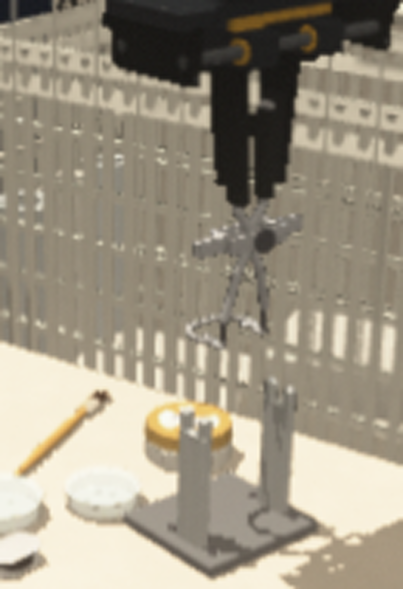

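View pics/top4.png

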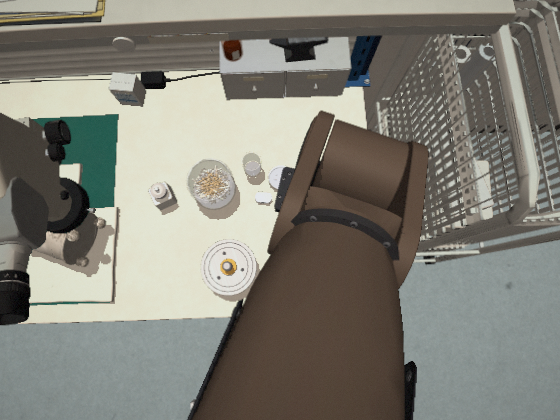

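{"method": "servo_tool", "body": {"steps": [[-10, -12, 0, 0, 0, 0], [-30, -36, 0, 0, 0, 0], [-53, -64, 0, 0, 0, 0], [-76, -92, 0, 0, 0, 0], [-99, -120, 0, 0, 0, 0], [-121, -147, 0, 0, 0, 0], [-137, -166, 0, 0, 0, 0], [-146, -177, 0, 0, 0, 0]]}}

```text
time: 5.82
tcp_pos: [426.8, 68.3, 257.9]
tcp_rot: [0.991, -0.13, -0.0, -0.0]
ft_force: [1.1, -0.3, -2.0]
finger_gap: 0.303
```

{"method": "servo_tool", "body": {"steps": [[0, 0, 5, 0, 0, 0], [0, 0, 12, 0, 0, 0], [0, 0, 20, 0, 0, 0], [0, 0, 27, 0, 0, 0], [0, 0, 27, 0, 0, 0], [0, 0, 27, 0, 0, 0], [0, 0, 27, 0, 0, 0], [0, 0, 27, 0, 0, 0]]}}

```text
time: 6.48
tcp_pos: [429.4, 65.5, 231.2]
tcp_rot: [0.991, -0.132, 0.0, 0.0]
ft_force: [-1.2, 0.5, -1.4]
finger_gap: 0.299
```

Run:
```python
from plant import arm
from h import *
np.set_printoptions(precision=4,suppress=True)
for n in("scene","top"):
    f=arm.grab_frame(n); cv2.imwrite(f"pics/{n}5.png",f["pixels"][:,:,::-1])
s=arm.observe();print(s["time"],s["tcp_pos"],s["tcp_rot"],s["ft_force"],s["joint_pos"],s["finger_gap"]*95.1)
a=cv2.imread("pics/scene5.png")[240:340,245:355];cv2.imwrite("pics/s5c.png",cv2.resize(a,None,fx=6,fy=6,interpolation=cv2.INTER_CUBIC))
Q=R.from_quat(s["tcp_rot"])
print((proj("scene",s["tcp_pos"]+Q.apply([22,0,-11+122+2]))-[245,240]+.5)*6)
```

```text
6.5833 [429.2561  65.6567 231.3192] [ 0.9913 -0.1314  0.0002  0.    ] [-0.0371  0.9624 -1.3712] [-0.0005  0.2081  1.9885 -0.0001  0.9446  1.8338] 28.395586244030376
[[337.9936  90.8522]]
```

View pics/s5c.png

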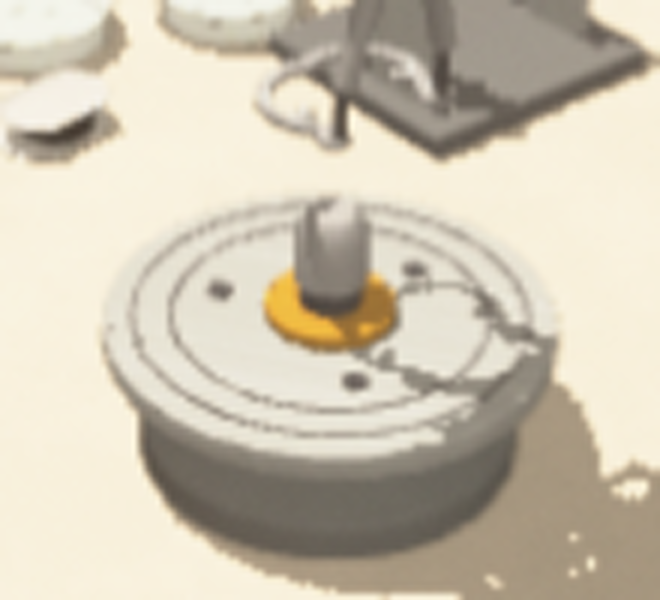

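View pics/scene5.png

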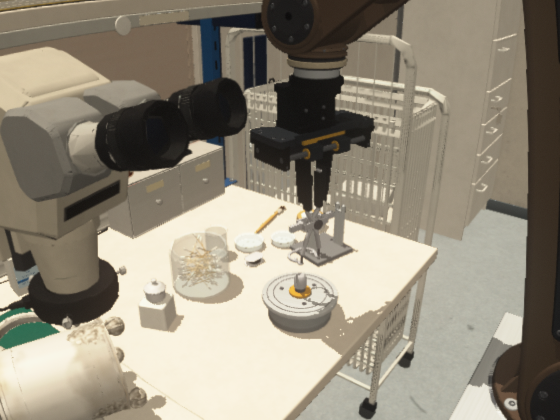

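View pics/top5.png

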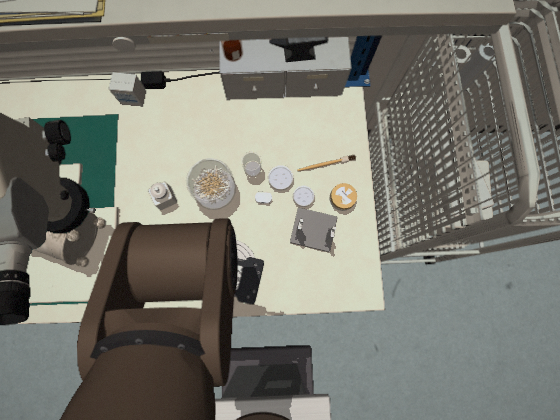

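```bash
cat >> h.py <<'E'
def overlay(img,st,x0,y0,w,h,f,out,off=(0,0,0),drop=1.5,tilt=0,sp=True):
    Q=R.from_quat(st["tcp_rot"])
    def T(P): # pliers frame (handles origin) -> world
        P=np.array(P,float); P=R.from_rotvec([0,tilt,0]).apply(P)
        P=P*[1,-1,-1]+np.array(off)*[1,-1,-1]; P[:,2]+=-11+drop
        return st["tcp_pos"]+Q.apply(P)
    a=cv2.resize(img[y0:y0+h,x0:x0+w],None,fx=f,fy=f,interpolation=cv2.INTER_CUBIC)
    px=lambda P:np.round((proj("scene",P)-[x0,y0]+.5)*f).astype(int)
    t=np.linspace(0,np.pi,30)
    for r in(19,15):
        for s in(1,-1):
            c=np.c_[22+r*np.cos(t),s*(6+r*np.sin(t)),np.full(30,-122)]
            cv2.polylines(a,[px(T(c))],False,(0,0,255) if r==19 else (255,0,0),1)
    b=[[-4,-44,-52],[-4,44,-52],[4,44,-52],[4,-44,-52]]
    for dz in(5,-5): cv2.polylines(a,[px(T(np.array(b)+[0,0,dz]))],True,(0,255,0),1)
    cv2.imwrite(out,a); return T([[22,0,-122]])[0]
E
python3 - <<'E'
from plant import arm
from h import *
s=arm.observe()
print(overlay(cv2.imread("pics/scene5.png"),s,270,195,80,75,8,"pics/o5.png"))
E
```

```text
[450.55146555  59.91662663 118.83005058]
```

View pics/o5.png

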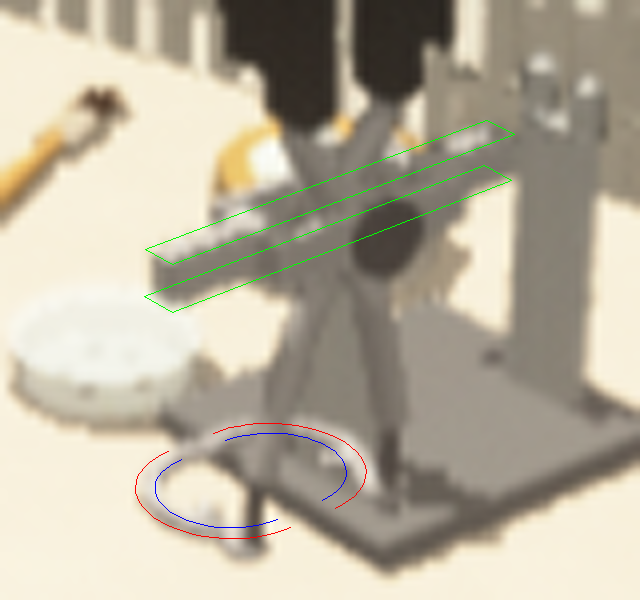

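{"method": "servo_tool", "body": {"steps": [[1, -1, 5, 0, 0, 0], [1, -1, 12, 0, 0, 0], [1, -1, 19, 0, 0, 0], [1, -1, 24, 0, 0, 0], [1, -1, 24, 0, 0, 0], [1, -1, 24, 0, 0, 0], [1, -1, 24, 0, 0, 0], [1, -1, 24, 0, 0, 0]]}}

```text
time: 7.25
tcp_pos: [430.4, 66.5, 207.3]
tcp_rot: [0.991, -0.131, 0.0, 0.0]
ft_force: [-0.1, 0.1, -1.9]
finger_gap: 0.301
```

```bash
cat >> h.py <<'E'
def look(k,x0=265,y0=230,w=75,h=75,f=8,**kw):
    from plant import arm
    np.set_printoptions(precision=2,suppress=True)
    im=arm.grab_frame("scene")["pixels"][:,:,::-1].copy(); s=arm.observe()
    cv2.imwrite(f"pics/scene{k}.png",im)
    cv2.imwrite(f"pics/c{k}.png",cv2.resize(im[y0:y0+h,x0:x0+w],None,fx=f,fy=f,interpolation=cv2.INTER_CUBIC))
    print(s["time"],s["tcp_pos"],s["tcp_rot"],s["ft_force"],s["wrist_torque"],s["finger_gap"]*95.1)
    print("ring",overlay(im,s,x0,y0,w,h,f,f"pics/o{k}.png",**kw)); return s
E
python3 -c "
from h import *
look(6)"
```

```text
7.3 [430.44  66.51 207.32] [ 0.99 -0.13  0.    0.  ] [-0.85 -0.21 -2.27] [0.05 0.03 0.02] 28.75896754174515
ring [451.73  60.77  94.83]
```

View pics/c6.png

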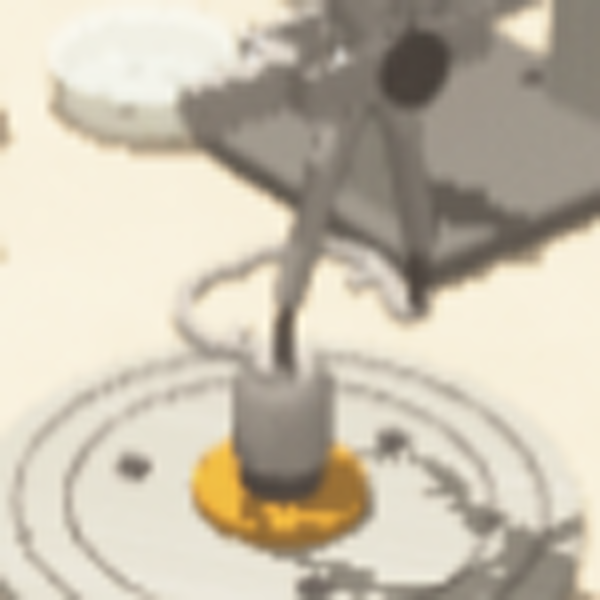

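View pics/o6.png

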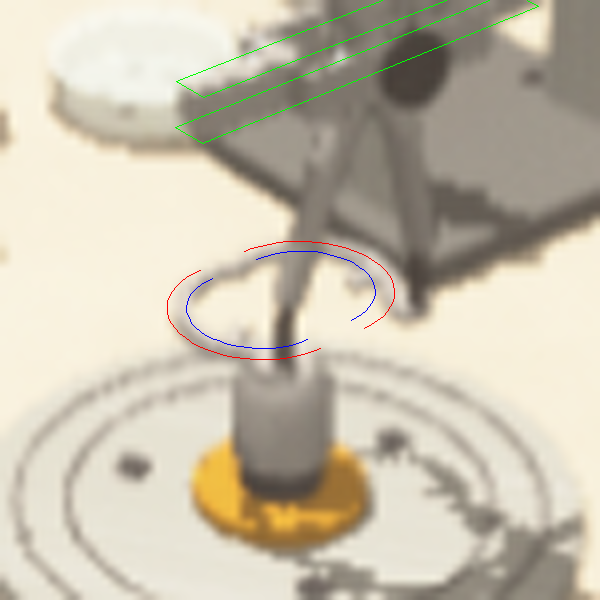

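Run:
```python
from h import *
np.set_printoptions(precision=2,suppress=True)
f=lambda P:(proj("scene",P)-[265,230]+.5)*8
for z in(50,54,70,80,94.8):print(z,f([450.2,60.5,z]))
p=f([451.73,60.77,94.83]);print("ring",p,p+[11,3])
for d in([1,0,0],[0,1,0],[0,0,1]):print(d,f(np.array([451.73,60.77,94.83])+d)-p)
# spindle sides
im=cv2.imread("pics/scene6.png")
for y in(278,281,284,287):print(y,im[y,290:312].mean(1).astype(int))
```

```text
50 [[282.71 478.92]]
54 [[283.16 463.37]]
70 [[284.96 400.4 ]]
80 [[286.1  360.44]]
94.8 [[287.78 300.42]]
ring [[280.93 298.5 ]] [[291.93 301.5 ]]
[1, 0, 0] [[-4.   -1.54]]
[0, 1, 0] [[-2.72  2.09]]
[0, 0, 1] [[ 0.11 -4.09]]
278 [184 200 196 195 152 155 165 163 159 160 165 162 166 157 145 133 146 186
 180 178 184 204]
281 [223 222 221 214 148 141 143 145 146 145 142 142 137 133 127 127 158 215
 221 221 221 219]
284 [222 222 220 200 123 131 135 136 136 133 129 128 128 124 123 121 153 214
 221 220 221 211]
287 [170 169 167 165 141 111 115 125 126 125 125 126 125 123 116 111 119 132
 137 155 191 196]
```

{"method": "servo_tool", "body": {"steps": [[1, -0.3, 0, 0, 0, 0], [1, -0.3, 2, 0, 0, 0], [1, -0.3, 5, 0, 0, 0], [1, -0.3, 8, 0, 0, 0], [1, -0.3, 11, 0, 0, 0], [1, -0.3, 13, 0, 0, 0], [1, -0.3, 13, 0, 0, 0], [1, -0.3, 13, 0, 0, 0]]}}

```text
time: 7.97
tcp_pos: [431.3, 66.6, 193.9]
tcp_rot: [0.991, -0.131, -0.0, 0.0]
ft_force: [0.5, 0.7, -1.6]
finger_gap: 0.298
```

```bash
python3 -c "
from h import *
look(7)"
```

```text
8.0167 [431.42  66.54 194.09] [ 0.99 -0.13 -0.    0.  ] [-0.44 -0.29 -1.67] [0.04 0.04 0.03] 28.580979254326248
ring [452.66  60.81  81.59]
```

View pics/c7.png

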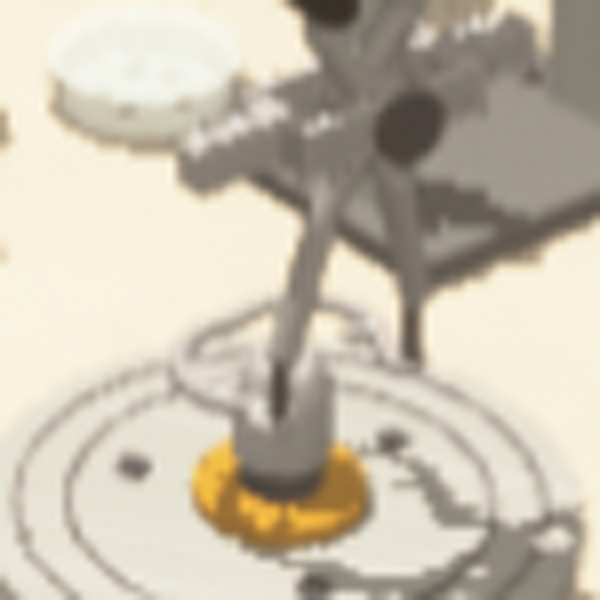

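Run:
```python
from h import *
import h
from plant import arm
im=cv2.imread("pics/scene7.png");s=arm.observe()
h.C["scene"]["K"]=h.C["scene"]["K"].copy();h.C["scene"]["K"][:2,2]+=[1.4,.4]
overlay(im,s,265,230,75,75,8,"pics/o7.png")
```

```text
(no output)
```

View pics/o7.png

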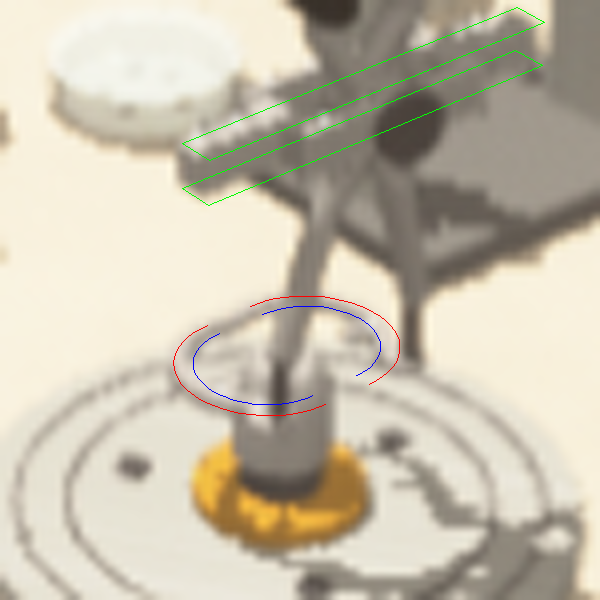

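{"method": "servo_tool", "body": {"steps": [[0, 0, 1, 0, 0, 0], [0, 0, 3, 0, 0, 0], [0, 0, 5, 0, 0, 0], [0, 0, 7, 0, 0, 0], [0, 0, 9, 0, 0, 0], [0, 0, 11, 0, 0, 0], [0, 0, 11, 0, 0, 0], [0, 0, 11, 0, 0, 0]]}}

```text
time: 8.68
tcp_pos: [431.3, 66.5, 183.0]
tcp_rot: [0.991, -0.131, -0.0, 0.0]
ft_force: [-0.4, -0.3, -1.3]
finger_gap: 0.301
```

```bash
python3 -c "
from h import *
import h
h.C['scene']['K'][:2,2]+=[1.4,.4]
look(8)"
```

```text
8.7333 [431.36  66.53 183.07] [ 0.99 -0.13 -0.    0.  ] [ 0.31  0.38 -1.64] [ 0.08 -0.04  0.02] 28.626451362539502
ring [452.59  60.8   70.57]
```

View pics/c8.png

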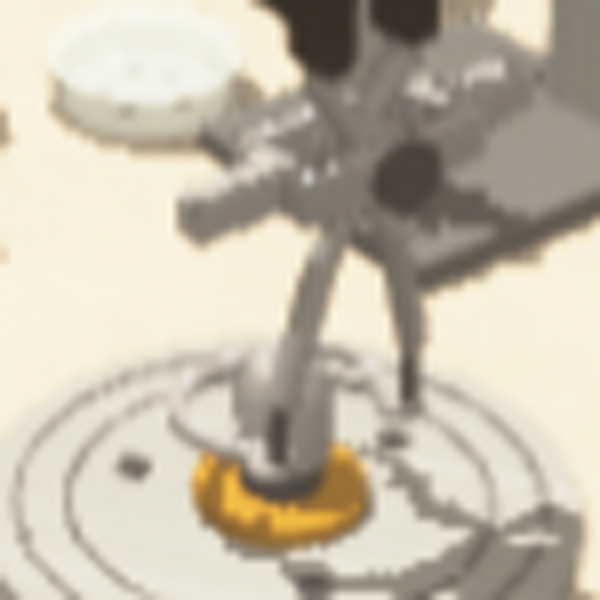

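View pics/o8.png

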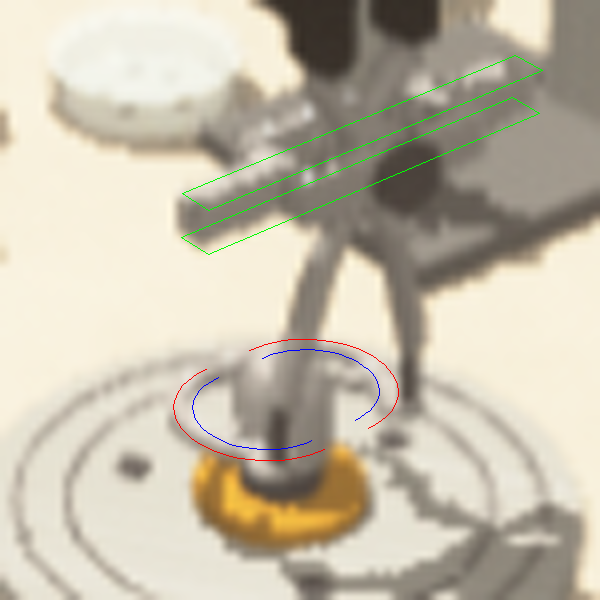

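{"method": "servo_tool", "body": {"steps": [[0, 0, 2, 0, 0, 0], [0, 0, 4, 0, 0, 0], [0, 0, 6, 0, 0, 0], [0, 0, 8, 0, 0, 0], [0, 0, 10, 0, 0, 0], [0, 0, 10, 0, 0, 0], [0, 0, 10, 0, 0, 0], [0, 0, 10, 0, 0, 0]]}}

```text
time: 9.4
tcp_pos: [431.4, 66.5, 173.1]
tcp_rot: [0.991, -0.131, 0.0, 0.0]
ft_force: [-0.1, -0.3, -1.8]
finger_gap: 0.298
```

```bash
python3 -c "
from h import *
import h
h.C['scene']['K'][:2,2]+=[1.4,.4]
look(9)"
```

```text
9.45 [431.41  66.55 173.17] [ 0.99 -0.13  0.    0.  ] [ 0.12 -0.03 -1.77] [0.05 0.02 0.02] 28.62865376316277
ring [452.67  60.81  60.68]
```

View pics/c9.png

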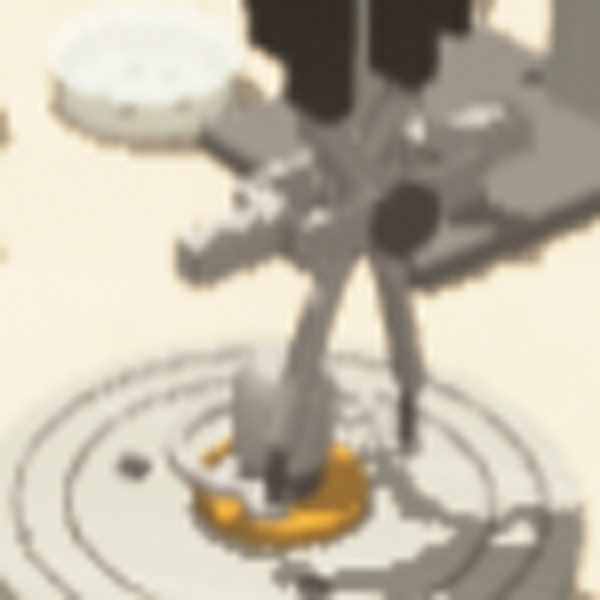

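View pics/o9.png

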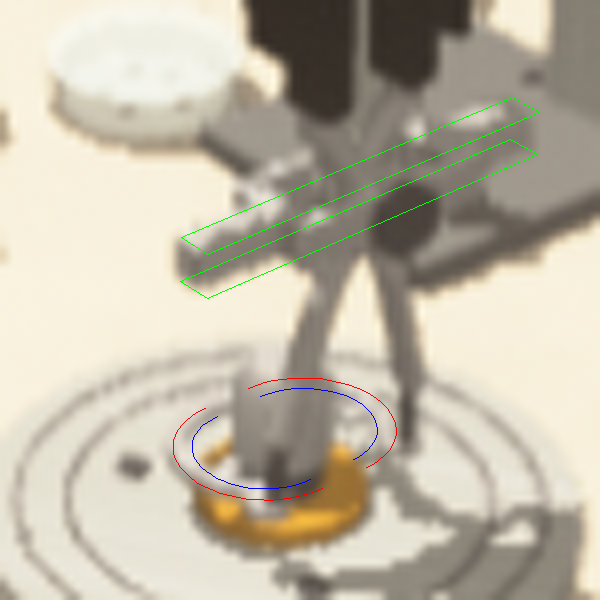

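{"method": "servo_tool", "body": {"steps": [[0, 0, 1, 0, 0, 0], [0, 0, 2, 0, 0, 0], [0, 0, 3, 0, 0, 0], [0, 0, 4, 0, 0, 0], [0, 0, 5, 0, 0, 0], [0, 0, 6, 0, 0, 0], [0, 0, 6, 0, 0, 0], [0, 0, 6, 0, 0, 0]]}}

```text
time: 10.12
tcp_pos: [431.3, 66.5, 167.0]
tcp_rot: [0.991, -0.131, -0.0, 0.0]
ft_force: [0.1, -0.3, -1.3]
finger_gap: 0.298
```

```bash
python3 -c "
from h import *
import h
h.C['scene']['K'][:2,2]+=[1.4,.4]
look(10,278,262,45,45,13)"
```

```text
10.1667 [431.37  66.53 167.1 ] [ 0.99 -0.13 -0.    0.  ] [ 0.25  0.19 -1.95] [ 0.06 -0.    0.01] 28.45783049291088
ring [452.61  60.8   54.6 ]
```

View pics/c10.png

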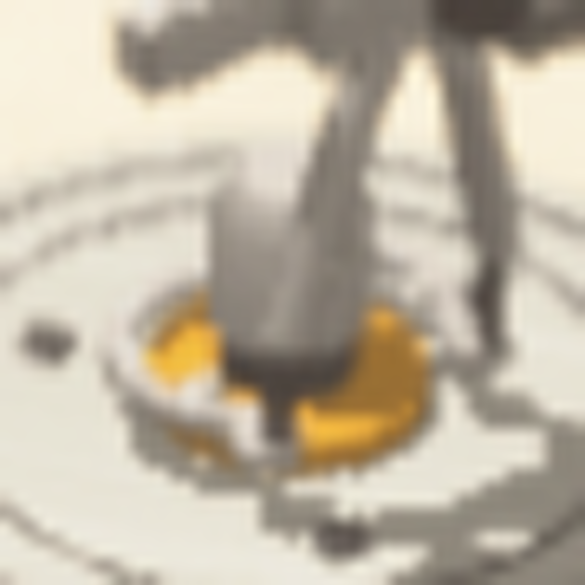

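View pics/o10.png

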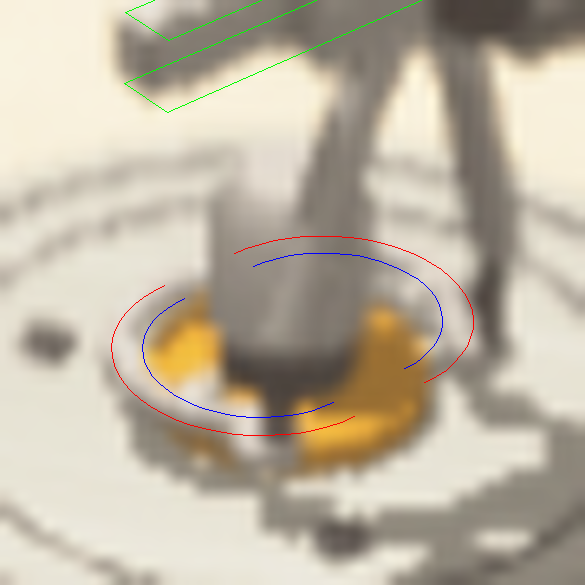

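Run:
```python
from plant import arm
s=arm.observe();print(s["time"],s["tcp_pos"],s["ft_force"],s["finger_gap"]*95.1);print(arm.job_done())
```

```text
10.1667 [431.37329724  66.53246994 167.09777894] [ 0.2479521   0.1860069  -1.94632198] 28.45783049291088
the job is handed in; nothing more can be done
None
```

I took the pliers out of the stand with the handles squeezed to the stop. The ring then went down over the spindle, and I handed the job in at 10.2 s still holding the pliers at a 45 N grip setting.

**Last checks:**
- **Ring position:** from the tool pose, the ring centre is at about (452.6, 60.8, 54.6) mm. I measured the spindle axis at about (450, 60.5), and the groove middle is 54 mm up. The scene view shows the ring encircling the neck just above the washer.
- **Contact:** the wrist force was (0.2, 0.2, -1.9) N, which is only the weight of the pliers, so the ring is not touching the spindle or washer.
- **Squeeze:** the finger opening read 28.5 mm, against the stated 30 mm at the stop. It held steady at 28.4–29.4 mm from the lift onward.

**Disagreements and limits:**
- The scene camera showed the gripper about 1.4 px (roughly 2 mm) off its reported pose, and I shifted the ring to correct for this. It is why the tool-pose ring centre sits about 2.5 mm from the spindle axis measured in the pictures. After the correction, ring and spindle agree in the scene view to about 1 mm.
- The arm hid the ring from the top camera, so depth away from the scene camera rests on the tool pose and contact-free lowering.
- The crossbar looked tilted by up to about 2° in the overlay, but the ring tips did not bear this out, so I treated it as image noise.
- I estimate the ring height to within about 1 mm.
- Apart from the pliers leaving the stand, I saw nothing on the worktop move.

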